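# Release the test-chamber lid and run the board carrier out to its load station

## Robot

A 6-joint arm with a two-finger parallel gripper is mounted at the origin on a cart in front of the work surface, level with it; the furniture and walls round the work are solid. World frame = base frame: x ahead of the robot, y to its left, z up, the work surface at z = 0. Lengths are in m, angles in rad, forces in N, time in s.
With the tool pointing down it reaches from about 0.325 to 0.9 m from the base axis. Payload 6.1 kg.
Tool frame: the origin (TCP) lies between the finger pads; the fingertips stand 14 mm ahead of it and the grasp point (between the pads) lies 5 mm behind it (tcp_to_tips is the distance from the TCP to the fingertips, in m); z points along the fingers, y is the direction in which the jaws open and shut (so a half turn about z gives the same grasp; the last joint's range is limited). The gripper opens to 85 mm and grips with 20 to 120 N. Pads are 22 mm wide; open, the fingers measure 114 mm over their backs; the gripper's body (76 mm by 85 mm) begins 54 mm behind the grasp point. The pads swing forward as they close: fully open they stand 13 mm farther back than shut.
Start: joints at [1.112, 0.22, 1.526, -0, 1.395, -0.126], TCP at [0.204, 0.591, 0.245] pointing down, gripper open.
Joint ranges: [-2.98, 2.98], [-0.91, 2.08], [0.09, 2.57], [-1.24, 4.39], [0.2, 2.65], [-2.68, 2.68]. Speed limits (rad/s): [2.57, 2.57, 3.01, 3.14, 3.14, 3.14].

## Interface

Orientations are given as a unit quaternion [w, x, y, z].
In Python, from rig import get_obs, capture, sign_off, outline_of, mark_of, tcp_to_tips gives the robot as it stands.
- The arm moves only by the tool jog_arm, never from a script. Its argument "deltas" is a list of rows, each a list of 7 numbers: the shift along the tool's x, y, z in units of 30 mm (1.0 is 30 mm), then the turn, a rotation vector about the tool's x, y, z in units of 6 degrees (1.0 is 6 degrees), then the opening, from 0 (shut) to 1 (fully open). In form: [[x, y, z, ax, ay, az, fingers], ...]. A call has 1 to 12 rows; each row shifts and turns the commanded pose from where the row before left it, along the tool's axes as they then stand; what a row does not reach is not made up. A row lasts 1/8 s, in which the tool goes at most 62.5 mm and 10.7 degrees, less where a joint would pass 70% of its speed; a pose out of reach is approached as far as the arm can. A call is refused whole if a number of a shift passes 1 or a number of a turn 1, either way. A call with a gripper value outside its range is refused whole. The fingers move at their own pace and stop on an object; the grip force is fixed at half the most. Time passes only in rows, so rows that do not move let the fingers close. It gives the time, the measured TCP pose, the force and the opening at its end, in the units of the state.
- get_obs(): the state, without advancing time (a new reading comes with each control period).
- capture(name): name is "scene" or "top" or "wrist"; returns a dict with "frame" (384x512x3 uint8, blue, green, red), "fx", "fy", "cx", "cy" (pixels), "camera_from_world" (4x4, takes a point from world to camera coordinates). Camera axes: x right, y up, looking along -z (the intrinsics and any distortion apply to the point x, -y, -z); pixel columns grow to the right and rows downward; lengths in m; the calibration is good to about 2 mm. A picture is of the moment at which its call begins. There is no depth.
- sign_off(): hands the job in, once; it reports no verdict.
Trained networks look in the newest picture that a camera, given by its name, has taken for a name from the list of things; names that differ only in an ending like _2 or _b are one class to them, and where a whole thing is asked for, a point or a joint stands for the part that bears it (a point fixed in the world has none). Each returns a list of dicts, best first, with "conf" (0 to 1); they miss things now and then, are a little off and sometimes report something else, mostly with a low value. They report only what shows in the picture. A call takes as long as a camera call.
- outline_of(label, camera): "mask" (384x512 bool, what is visible of it).
- mark_of(label, camera): "at" ([x, y, z] in m, in world coordinates, good to about 4 mm: a listed point, or the origin of a listed thing).
The state is a dict: "clock": time; "q": joint angles; "qd": joint speeds; "joint_efforts": joint torques, N m; "tcp_pos": TCP position; "tcp_rot": TCP orientation; "contact_force": force on the tool from outside, world axes, zero at the start; "wrist_torque": the same for the moment, N m; "grip_width": finger opening in m.
Only numpy, scipy, OpenCV 4.12 (cv2) and the standard library are available. Lean on these libraries where they do the work, as an engineer would, in place of code of your own. Each camera call takes 0.05 s, during which the arm holds its last target. There are 200 camera calls.

## Task

Open the shielded test chamber by sliding the black thumb latch on its front ledge sideways to the left (as seen from the robot's side of the fixture), so that the sprung lid flies up. Then push the board carrier by its upright metal lug along the rail, out of the chamber, until it clicks into the next detent, the load station, and leave it resting there with the lid open. Leave the torque wrench, pot and marker beside the fixture where they lie.

Things in the scene. Friction and masses are not known exactly. Their poses are not given: they have to be found in the camera images.
- fixture: Grey fixture fixed to the bench. Origin at bench height under the chamber's middle; x away from the robot, y left along the rail, z up; yaw within 0.3 rad. Chamber: x -84 to 102 mm, y -90 to 90; walls 64 mm high, floor top at 8; open at the right (-y), where a two-rod rail at x = 0 runs out to an end plate (y -246, 33 mm high). Latch ledge in front: x -138 to -84, y -60 to 60, top at 56 mm.
- thumb_piece (a point): Centre of the latch's black ribbed thumb piece, 18 mm (x) by 30 (y) by 24 high, from 63 to 87 mm above the bench, on a dark steel slide plate 50 mm long (y) with its top at 63 mm. At rest at fixture x -124, y 0, z 75 mm; its rear face is 31 mm in front of the lid's edge. Axes as the fixture's. Push its right side towards +y.
- latch (a joint): Travel of the latch in m: 0 = latched, grows towards the fixture's +y, hard end stop at 0.030. It lets the lid go after 0.016 to 0.018. It slides stiffly (about 2 N) and stays where it is left.
- lid (a joint): Opening in rad of the aluminium lid (182 x 180 x 8 mm, top at 73 mm): 0 = closed; hinged along the chamber's far (+x) edge. Released, its spring swings it up to its stop at 1.75 in about a second and holds it there (about 1 N at the front edge). Open, it stands up behind the chamber at x 100 to 150 mm, up to 260 mm above the bench.
- lid_edge (a point): Middle of the lid's front edge, on its upper face; at fixture x -84, z 72 mm when closed.
- lug (a point): Centre of the carrier's upright aluminium push lug: 50 mm (x) by 12 (y), free all round from 36 to 57 mm above the bench. Axes as the fixture's. At the test station it is at fixture x 0, y 15 mm; 63 mm are free between its left (+y) face and the chamber's left wall. Push that face to -y. The carrier (black plate 96 x 100 mm, green board, top at 30 mm) reaches 10 mm to its +y, 90 mm to its -y.
- lug_station (a point): Where the lug's centre is when the carrier sits in the load-station detent: fixture x 0, y -125, z 43.5 mm.
- carrier (a joint): Travel of the carrier in m: 0 = in the detent of the test station inside the chamber, grows towards the fixture's -y; 0.140 = in the detent of the load station; end stop at 0.165. It slides with about 0.6 N friction and leaves or enters a detent with about 3 N; a detent draws the carrier in from up to 5 mm either side and holds it.
- torque_wrench: Small torque wrench, 156 x 24 x 15 mm, lying in front of the rail. Bystander. Origin at the centre of its underside.
- flux_pot: Small round pot with a white lid, 37 mm across, 28 mm high, standing to the left of the chamber. Bystander. Origin at the centre of its underside.
- marker: Black marker pen, 101 x 15 mm, lying behind the rail. Bystander. Origin at the centre of its underside.

How it is judged:
By the outcome, as a careful person would: the job done as asked, in the order asked, and still so for the second after the job is handed in, with the robot touching nothing.
It also fails if it takes over 58 s, if anything falls off the work surface, if the arm or the gripper's body presses on something with over 40 N, if the wrist force passes 120 N, or if a joint passes its speed limit or range.

## Working session

There is one attempt and no reset: what is moved stays moved. The work goes in short steps, Python scripts to look and compute and a tool call to move; the robot and the scene stay as the last step left them, time stands still between calls to the robot, and variables do not carry over. Pictures are saved under pics/ and viewed, about 8 in all and at most 12, crops included, and the job is handed in when it is done.

Besides the shell and the picture viewer there is one more tool, called after ">>>" as a command line: name --pt "numbers of a row" for each row, then --argument value for the rest. jog_arm: Moves the arm, as the interface text tells. Its arguments: {"type":"object","properties":{"deltas":{"type":"array","items":{"type":"array","items":{"type":"number"}}}},"required":["deltas"]}

```bash
mkdir -p pics; cat > h.py <<'E'
import numpy as np, cv2
from rig import *
np.set_printoptions(precision=4,suppress=True)
def px(c,p):
    q=c["camera_from_world"]@np.append(p,1); return (c["cx"]+c["fx"]*q[0]/-q[2], c["cy"]-c["fy"]*q[1]/-q[2])
def ray(c,u,v):
    T=np.linalg.inv(c["camera_from_world"]); d=T[:3,:3]@np.array([(u-c["cx"])/c["fx"],-(v-c["cy"])/c["fy"],-1]); return T[:3,3],d
def tri(obs):
    A=[];b=[]
    for c,u,v in obs:
        o,d=ray(c,u,v); d=d/np.linalg.norm(d); P=np.eye(3)-np.outer(d,d); A.append(P);b.append(P@o)
    return np.linalg.solve(sum(A),sum(b))
E
python3 - <<'E'
from h import *
o=get_obs(); print(o["tcp_pos"],o["tcp_rot"],o["clock"],tcp_to_tips)
a=capture("scene");b=capture("top")
cv2.imwrite("pics/a.png",np.vstack([a["frame"],b["frame"]])[:, :])
for cam in("scene","top"):
  for l in("fixture","thumb_piece","lid_edge","lug","lug_station","torque_wrench","flux_pot","marker"):
    r=mark_of(l,cam)
    print(cam,l,[(np.round(x["at"],4),round(x["conf"],2)) for x in r[:2]])
im=np.hstack([a["frame"],b["frame"]]); cv2.imwrite("pics/ab.png",cv2.resize(im,(800,300)))
E
```

```text
[0.2039 0.5902 0.2442] [-0.0003  0.1656  0.9862 -0.0009] 0.0 0.014
scene fixture [(array([ 0.5129, -0.1661,  0.0019]), 0.63), (array([0.6084, 0.0509, 0.0041]), 0.57)]
scene thumb_piece [(array([0.4769, 0.0244, 0.0755]), 0.84)]
scene lid_edge [(array([0.5277, 0.0343, 0.0752]), 0.81)]
scene lug []
scene lug_station [(array([ 0.6231, -0.0747,  0.0438]), 0.61)]
scene torque_wrench [(array([ 0.5102, -0.1659, -0.0009]), 0.56)]
scene flux_pot [(array([ 0.5688,  0.1817, -0.0006]), 0.57)]
scene marker [(array([ 0.7448, -0.1162, -0.0016]), 0.66), (array([0.6046, 0.0469, 0.0019]), 0.55)]
top fixture [(array([0.6054, 0.0451, 0.0016]), 0.87)]
top thumb_piece [(array([0.4818, 0.0315, 0.0745]), 0.57)]
top lid_edge [(array([0.5221, 0.0347, 0.0712]), 0.97)]
top lug []
top lug_station [(array([ 0.6242, -0.0748,  0.0446]), 0.79)]
top torque_wrench [(array([ 0.5081, -0.17  , -0.0021]), 0.63)]
top flux_pot [(array([0.573 , 0.1849, 0.0002]), 0.57)]
top marker [(array([ 0.7407, -0.1146, -0.0009]), 0.53)]
```

View pics/ab.png

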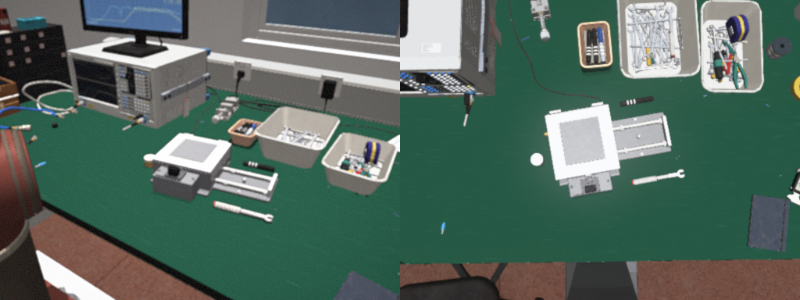

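```bash
python3 - <<'E'
from h import *
from scipy.optimize import least_squares
M=[((0,0),(.6084,.0509)),((0,0),(.6054,.0451)),((-.124,0),(.4769,.0244)),((-.124,0),(.4818,.0315)),((-.084,0),(.5277,.0343)),((-.084,0),(.5221,.0347)),((0,-.125),(.6231,-.0747)),((0,-.125),(.6242,-.0748))]
R=lambda t:np.array([[np.cos(t),-np.sin(t)],[np.sin(t),np.cos(t)]])
f=lambda p:np.concatenate([R(p[2])@np.array(l)+p[:2]-np.array(w) for l,w in M])
s=least_squares(f,[.6,.05,.14]); p=s.x; print(p, s.fun.reshape(-1,2)*1000); np.save("fx.npy",p)
ims=[]
for n in("scene","top"):
  c=capture(n); im=cv2.resize(c["frame"],None,fx=3,fy=3,interpolation=cv2.INTER_CUBIC)
  W=lambda l:tuple(int(3*v) for v in px(c,np.append(R(p[2])@np.array(l[:2])+p[:2],l[2])))
  lid=[(-.084,-.09,.073),(-.084,.09,.073),(.098,.09,.073),(.098,-.09,.073)]
  led=[(-.138,-.06,.056),(-.138,.06,.056),(-.084,.06,.056),(-.084,-.06,.056)]
  th=[(-.133,-.015,.087),(-.133,.015,.087),(-.115,.015,.087),(-.115,-.015,.087)]
  for P,col in((lid,(0,0,255)),(led,(255,0,0)),(th,(0,255,255))): cv2.polylines(im,[np.array([W(q) for q in P])],1,col,1)
  u,v=W((0,-.06,.05)); ims.append(im[v-200:v+250,u-200:u+200])
cv2.imwrite("pics/ov.png",np.hstack(ims))
E
```

```text
[0.6053 0.0478 0.1548] [[-3.1411 -3.0798]
 [-0.1411  2.7202]
 [ 5.8422  4.2979]
 [ 0.9422 -2.8021]
 [-5.4363  0.5664]
 [ 0.1637  0.1664]
 [ 1.4353 -0.9845]
 [ 0.3353 -0.8845]]
```

View pics/ov.png

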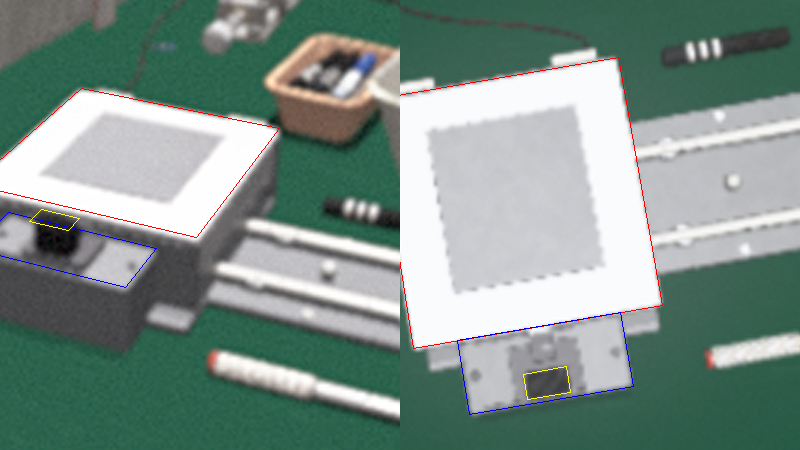

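>>> jog_arm --pt "0 0 0 0 0 -1 0" --pt "0 0 0 0 0 -1 0" --pt "0 0 0 0 0 -1 0" --pt "0 0 0 0 0 -1 0" --pt "0 0 0 0 0 -0.66 0" --pt "0 0 0 0 -1 0 0" --pt "0 0 0 0 -1 0 0" --pt "0 0 0 0 0 0 0"

```text
clock: 2.0
tcp_pos: [0.2026, 0.5905, 0.2451]
tcp_rot: [0.104, -0.078, 0.991, 0.008]
contact_force: [-0.1, -0.2, 0.2]
grip_width: -0.0001
```

```bash
cat >> h.py <<'E'
from scipy.spatial.transform import Rotation as Ro
def go(*pts):
    """tool-axis shifts (units of 30 mm) through fixture points; pts in m"""
    p=np.load("fx.npy"); c,s=np.cos(p[2]),np.sin(p[2]); F=np.array([[c,-s,0],[s,c,0],[0,0,1]])
    o=get_obs(); T=Ro.from_quat(np.roll(o["tcp_rot"],-1)).as_matrix(); x=np.array(o["tcp_pos"])
    L=F.T@(x-[p[0],p[1],0]); print("clock",o["clock"],"local tcp mm",L*1000,"grip",o["grip_width"],"F local",F.T@o["contact_force"],"\ntool in fixture\n",F.T@T)
    for q in pts:
        d=T.T@F@(np.array(q)-L)/.03; print(q,"->",d); L=np.array(q)
E
python3 -c "
from h import *
go((-.131,-.05,.245),(-.131,-.05,.12),(-.131,-.05,.083),(-.131,-.03,.083),(-.131,-.006,.083))"
```

```text
clock 2.0 local tcp mm [-314.1879  598.3231  245.0707] grip -9.090224634721778e-05 F local [-0.1366 -0.1328  0.2309] 
tool in fixture
 [[-0.9783 -0.0028  0.207 ]
 [-0.0029  1.      0.0001]
 [-0.207  -0.0005 -0.9783]]
(-0.131, -0.05, 0.245) -> [ -5.911  -21.628    1.2648]
(-0.131, -0.05, 0.12) -> [0.8624 0.0022 4.0764]
(-0.131, -0.05, 0.083) -> [0.2553 0.0007 1.2066]
(-0.131, -0.03, 0.083) -> [-0.0019  0.6667  0.    ]
(-0.131, -0.006, 0.083) -> [-0.0023  0.8     0.0001]
```

>>> jog_arm --pt "-0.27 -0.98 0.057 0 0 0 0" --pt "-0.27 -0.98 0.057 0 0 0 0" --pt "-0.27 -0.98 0.057 0 0 0 0" --pt "-0.27 -0.98 0.057 0 0 0 0" --pt "-0.27 -0.98 0.057 0 0 0 0" --pt "-0.27 -0.98 0.057 0 0 0 0" --pt "-0.27 -0.98 0.057 0 0 0 0" --pt "-0.27 -0.98 0.057 0 0 0 0" --pt "-0.27 -0.98 0.057 0 0 0 0" --pt "-0.27 -0.98 0.057 0 0 0 0" --pt "-0.27 -0.98 0.057 0 0 0 0"

```text
clock: 3.38
tcp_pos: [0.3448, 0.2844, 0.246]
tcp_rot: [0.104, -0.077, 0.992, 0.009]
contact_force: [-0.2, 0.1, -0.2]
grip_width: 0.0002
```

>>> jog_arm --pt "-0.27 -0.98 0.057 0 0 0 0" --pt "-0.27 -0.98 0.057 0 0 0 0" --pt "-0.27 -0.98 0.057 0 0 0 0" --pt "-0.27 -0.98 0.057 0 0 0 0" --pt "-0.27 -0.98 0.057 0 0 0 0" --pt "-0.27 -0.98 0.057 0 0 0 0" --pt "-0.27 -0.98 0.057 0 0 0 0" --pt "-0.27 -0.98 0.057 0 0 0 0" --pt "-0.27 -0.98 0.057 0 0 0 0" --pt "-0.27 -0.98 0.057 0 0 0 0" --pt "-0.27 -0.98 0.057 0 0 0 0" --pt "0 0 0 0 0 0 0"

```text
clock: 4.88
tcp_pos: [0.4849, -0.0221, 0.246]
tcp_rot: [0.104, -0.075, 0.992, 0.009]
contact_force: [-0.1, 0.5, 0.1]
grip_width: 0.0001
```

```bash
python3 -c "
from h import *
go((-.131,-.05,.15),(-.131,-.05,.083))"
```

```text
clock 4.875 local tcp mm [-129.7447  -50.5434  246.0047] grip 0.00012893188662981936 F local [0.016  0.4732 0.1081] 
tool in fixture
 [[-0.9781  0.0028  0.208 ]
 [ 0.003   1.      0.0006]
 [-0.208   0.0012 -0.9781]]
(-0.131, -0.05, 0.15) -> [0.7067 0.014  3.1214]
(-0.131, -0.05, 0.083) -> [ 0.4646 -0.0028  2.1845]
```

>>> jog_arm --pt "0.2 0 0.9 0 0 0 0" --pt "0.2 0 0.9 0 0 0 0" --pt "0.2 0 0.9 0 0 0 0" --pt "0.2 0 0.9 0 0 0 0" --pt "0.2 0 0.8 0 0 0 0" --pt "0.08 0 0.4 0 0 0 0" --pt "0 0 0 0 0 0 0"

```text
clock: 5.75
tcp_pos: [0.4819, -0.02, 0.0975]
tcp_rot: [0.103, -0.077, 0.992, 0.009]
contact_force: [-0.3, 0.1, 0.3]
grip_width: -0.0001
```

```bash
python3 - <<'E'
from h import *
go((-.131,-.05,.083),(-.131,-.03,.083))
a=capture("scene");b=capture("wrist")
p=np.load("fx.npy"); u,v=map(int,px(a,[p[0]-.1,p[1],.1]))
s=cv2.resize(a["frame"][v-64:v+64,u-64:u+64],(400,400),interpolation=cv2.INTER_CUBIC)
cv2.imwrite("pics/c.png",np.hstack([s,cv2.resize(b["frame"],(400,300))[:,:] if 0 else cv2.copyMakeBorder(cv2.resize(b["frame"],(400,300)),0,100,0,0,cv2.BORDER_CONSTANT)]))
E
```

```text
clock 5.75 local tcp mm [-132.3545  -48.0109   97.4799] grip -0.00012400818114772057 F local [-0.2898  0.1858  0.3178] 
tool in fixture
 [[-0.9784 -0.0004  0.2065]
 [-0.0002  1.      0.0013]
 [-0.2065  0.0012 -0.9784]]
(-0.131, -0.05, 0.083) -> [ 0.0555 -0.0669  0.4815]
(-0.131, -0.03, 0.083) -> [-0.0001  0.6667  0.0009]
```

View pics/c.png

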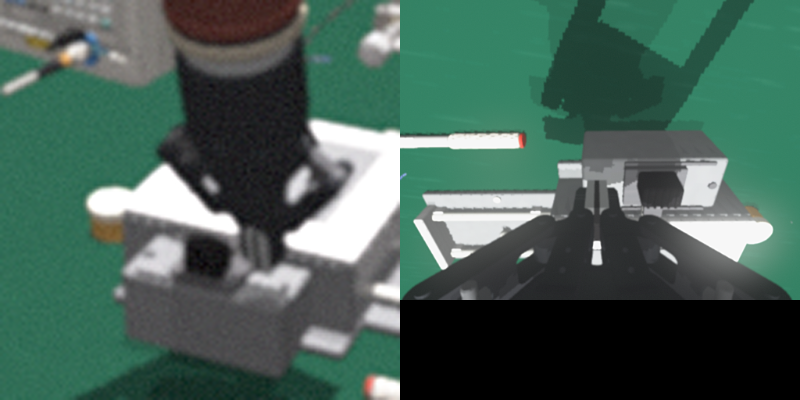

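>>> jog_arm --pt "0.05 0 0.24 0 0 0 0" --pt "0.05 0 0.24 0 0 0 0" --pt "0 0.3 0 0 0 0 0" --pt "0 0.3 0 0 0 0 0" --pt "0 0.2 0 0 0 0 0" --pt "0 0.1 0 0 0 0 0" --pt "0 0 0 0 0 0 0"

```text
clock: 6.72
tcp_pos: [0.4783, 0.0066, 0.0834]
tcp_rot: [0.104, -0.077, 0.992, 0.008]
contact_force: [-0.0, 0.5, -0.2]
grip_width: 0.0001
```

```bash
python3 - <<'E'
from h import *
go((-.131,-.01,.083))
b=capture("wrist");print([(x["at"],x["conf"]) for x in mark_of("thumb_piece","wrist")])
E
```

```text
clock 6.725 local tcp mm [-131.831   -21.1017   83.3524] grip 0.00010855556767487761 F local [ 0.0242  0.4577 -0.1869] 
tool in fixture
 [[-0.9781 -0.0008  0.2081]
 [-0.0007  1.      0.0004]
 [-0.2081  0.0003 -0.9781]]
(-0.131, -0.01, 0.083) -> [-0.0249  0.37    0.0174]
[([0.482, 0.0346, 0.0788], 0.69), ([0.5078, -0.1682, 0.0032], 0.24)]
```

>>> jog_arm --pt "0 0.1 0 0 0 0 0" --pt "0 0.1 0 0 0 0 0" --pt "0 0.1 0 0 0 0 0" --pt "0 0.1 0 0 0 0 0"

```text
clock: 7.32
tcp_pos: [0.4766, 0.0183, 0.0835]
tcp_rot: [0.104, -0.077, 0.992, 0.008]
contact_force: [-0.6, -2.2, 1.8]
grip_width: -0.0002
```

>>> jog_arm --pt "0 0.1 0 0 0 0 0" --pt "0 0.1 0 0 0 0 0"

```text
clock: 7.58
tcp_pos: [0.4756, 0.0243, 0.0834]
tcp_rot: [0.104, -0.077, 0.992, 0.008]
contact_force: [0.3, -2.8, 1.8]
grip_width: 0.0
```

```bash
python3 - <<'E'
from h import *
go((-.131,-.01,.083))
a=capture("scene");b=capture("wrist");print([(x["at"],x["conf"]) for x in mark_of("thumb_piece","wrist")])
p=np.load("fx.npy"); u,v=map(int,px(a,[p[0]-.1,p[1],.1]))
s=cv2.resize(a["frame"][v-64:v+64,u-64:u+64],(400,400),interpolation=cv2.INTER_CUBIC)
cv2.imwrite("pics/d.png",np.hstack([s,cv2.copyMakeBorder(cv2.resize(b["frame"],(400,300)),0,100,0,0,cv2.BORDER_CONSTANT)]))
E
```

```text
clock 7.575 local tcp mm [-131.7816   -3.2753   83.3657] grip 9.235315086183882e-06 F local [-0.1419 -2.7785  1.8394] 
tool in fixture
 [[-0.9781 -0.0004  0.2082]
 [-0.0004  1.      0.0001]
 [-0.2082 -0.     -0.9781]]
(-0.131, -0.01, 0.083) -> [-0.0228 -0.2242  0.0173]
[([0.4783, 0.052, 0.0762], 0.79)]
```

View pics/d.png

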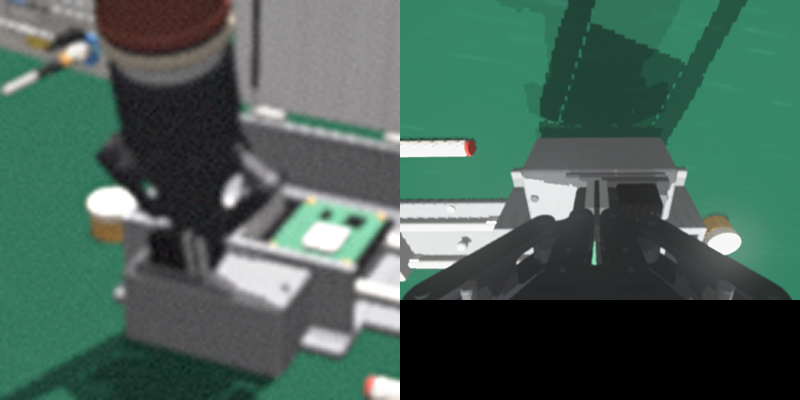

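>>> jog_arm --pt "0 -0.3 0 0 0 0 0" --pt "-0.2 0 -0.98 0 0 0 0" --pt "-0.2 0 -0.98 0 0 0 0" --pt "-0.2 0 -0.98 0 0 0 0" --pt "0 0 0 0 0 0 0" --pt "0 0 0 0 0 0 0"

```text
clock: 8.48
tcp_pos: [0.4756, 0.0148, 0.1723]
tcp_rot: [0.104, -0.077, 0.992, 0.008]
contact_force: [-0.5, -0.1, -0.4]
grip_width: -0.0004
```

```bash
python3 - <<'E'
from h import *
go((0,.055,.173),(0,.055,.11),(0,.055,.054),(0,.04,.054))
p=np.load("fx.npy")
for n in("top","scene"):
  a=capture(n)
  for l in("lug","thumb_piece","lid_edge"):
    for x in mark_of(l,n)[:1]:
      d=np.array(x["at"])-[p[0],p[1],0]; c,s=np.cos(p[2]),np.sin(p[2]); print(n,l,x["conf"],c*d[0]+s*d[1],c*d[1]-s*d[0],d[2])
E
```

```text
clock 8.475 local tcp mm [-133.2204  -12.5808  172.3301] grip -0.00038225808866456875 F local [-0.4944 -0.0538 -0.3773] 
tool in fixture
 [[-0.9784 -0.0001  0.2067]
 [-0.      1.      0.0005]
 [-0.2067  0.0005 -0.9784]]
(0, 0.055, 0.173) -> [-4.3494  2.2521  0.8972]
(0, 0.055, 0.11) -> [ 0.4341 -0.001   2.0546]
(0, 0.055, 0.054) -> [ 0.3859 -0.0009  1.8264]
(0, 0.04, 0.054) -> [ 0.     -0.5    -0.0003]
top lug 0.8 0.0021280025782212278 0.017258091592050714 0.0419
top thumb_piece 0.86 -0.1262998697954388 0.027687933277085523 0.0746
top lid_edge 0.55 0.14396002104434608 -2.0754950031676156e-05 0.2497
scene lug 0.78 0.0029994893738036947 0.012466378874751695 0.0405
scene thumb_piece 0.8 -0.1255397403314817 0.02412812946254403 0.0745
scene lid_edge 0.79 0.1468595822476524 -0.00219389664543046 0.254
```

>>> jog_arm --pt "-0.87 0.45 0.18 0 0 0 0" --pt "-0.87 0.45 0.18 0 0 0 0" --pt "-0.87 0.45 0.18 0 0 0 0" --pt "-0.87 0.45 0.18 0 0 0 0" --pt "-0.87 0.45 0.18 0 0 0 0" --pt "0.15 0 0.7 0 0 0 0" --pt "0.15 0 0.7 0 0 0 0" --pt "0.13 0 0.65 0 0 0 0" --pt "0 0 0 0 0 0 0"

```text
clock: 10.0
tcp_pos: [0.5959, 0.1023, 0.1088]
tcp_rot: [0.102, -0.077, 0.992, 0.008]
contact_force: [0.3, 0.6, -0.1]
grip_width: 0.0002
```

```bash
python3 - <<'E'
from h import *
go((0,.055,.054),(0,.04,.054))
a=capture("scene");b=capture("wrist")
p=np.load("fx.npy"); u,v=map(int,px(a,[p[0],p[1],.1]))
s=cv2.resize(a["frame"][v-64:v+64,u-64:u+64],(400,400),interpolation=cv2.INTER_CUBIC)
cv2.imwrite("pics/e.png",np.hstack([s,cv2.copyMakeBorder(cv2.resize(b["frame"],(400,300)),0,100,0,0,cv2.BORDER_CONSTANT)]))
E
```

```text
clock 10.0 local tcp mm [ -0.8696  55.3185 108.8262] grip 0.00017222733364407822 F local [ 0.381   0.5023 -0.1132] 
tool in fixture
 [[-0.9791 -0.0005  0.2035]
 [-0.0004  1.      0.0007]
 [-0.2035  0.0006 -0.9791]]
(0, 0.055, 0.054) -> [ 0.3436 -0.0117  1.7952]
(0, 0.04, 0.054) -> [ 0.0002 -0.5    -0.0003]
```

View pics/e.png

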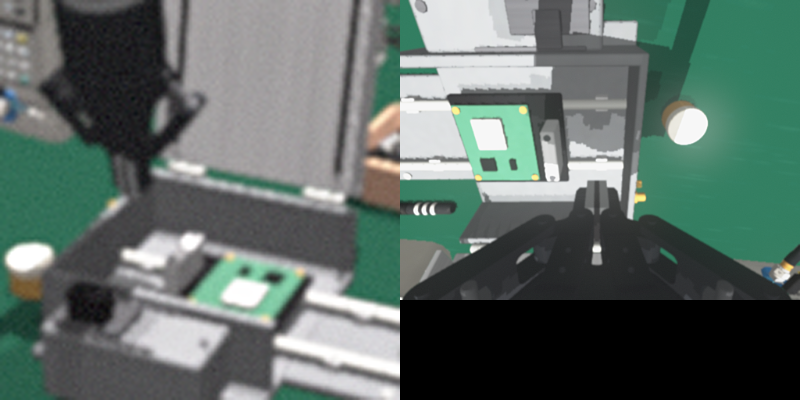

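>>> jog_arm --pt "0.12 0 0.6 0 0 0 0" --pt "0.12 0 0.6 0 0 0 0" --pt "0.1 0 0.58 0 0 0 0" --pt "0 0 0 0 0 0 0" --pt "0 -0.2 0 0 0 0 0" --pt "0 -0.2 0 0 0 0 0" --pt "0 -0.1 0 0 0 0 0" --pt "0 -0.1 0 0 0 0 0" --pt "0 -0.1 0 0 0 0 0"

```text
clock: 11.22
tcp_pos: [0.602, 0.0818, 0.057]
tcp_rot: [0.104, -0.077, 0.992, 0.008]
contact_force: [-1.0, 6.8, 1.8]
grip_width: 0.0001
```

```bash
python3 - <<'E'
from h import *
go((0,-.06,.054),(0,-.109,.054))
E
```

```text
clock 11.225 local tcp mm [ 2.0328 34.0949 57.0289] grip 0.00013528541357011732 F local [0.0784 6.847  1.7996] 
tool in fixture
 [[-0.9781 -0.0002  0.2083]
 [-0.0001  1.      0.0005]
 [-0.2083  0.0005 -0.9781]]
(0, -0.06, 0.054) -> [ 0.0875 -3.1365  0.0829]
(0, -0.109, 0.054) -> [ 0.0001 -1.6333 -0.0009]
```

>>> jog_arm --pt "0 -0.1 0 0 0 0 0" --pt "0 -0.1 0 0 0 0 0" --pt "0 -0.1 0 0 0 0 0"

```text
clock: 11.6
tcp_pos: [0.6035, 0.0731, 0.0571]
tcp_rot: [0.104, -0.077, 0.991, 0.008]
contact_force: [0.6, 1.2, 0.3]
grip_width: 0.0001
```

>>> jog_arm --pt "0 -0.2 0 0 0 0 0" --pt "0 -0.2 0 0 0 0 0" --pt "0 -0.2 0 0 0 0 0" --pt "0 -0.2 0 0 0 0 0"

```text
clock: 12.1
tcp_pos: [0.6071, 0.0485, 0.0568]
tcp_rot: [0.104, -0.077, 0.992, 0.008]
contact_force: [-0.3, 0.6, -0.1]
grip_width: 0.0001
```

```bash
python3 - <<'E'
from h import *
go((0,-.06,.054),(0,-.109,.054))
p=np.load("fx.npy")
for n in("top","scene","wrist"):
  a=capture(n)
  for l in("lug",):
    for x in mark_of(l,n)[:1]:
      d=np.array(x["at"])-[p[0],p[1],0]; c,s=np.cos(p[2]),np.sin(p[2]); print(n,l,x["conf"],c*d[0]+s*d[1],c*d[1]-s*d[0],d[2])
E
```

```text
clock 12.1 local tcp mm [ 1.8923  0.4198 56.7531] grip 5.207126566174413e-05 F local [-0.2469  0.6789 -0.1209] 
tool in fixture
 [[-0.9782 -0.0001  0.2079]
 [-0.0001  1.     -0.    ]
 [-0.2079 -0.0001 -0.9782]]
(0, -0.06, 0.054) -> [ 0.081  -2.014   0.0767]
(0, -0.109, 0.054) -> [ 0.0001 -1.6333  0.0001]
top lug 0.72 -0.00015053956637322945 -0.020036656640043657 0.043
scene lug 0.97 0.0002418079466582697 -0.021413632830476176 0.0438
wrist lug 0.6 -0.0011231562301045848 -0.019783641175235497 0.0448
```

>>> jog_arm --pt "0 -0.25 0 0 0 0 0" --pt "0 -0.25 0 0 0 0 0" --pt "0 -0.25 0 0 0 0 0" --pt "0 -0.25 0 0 0 0 0" --pt "0 -0.25 0 0 0 0 0" --pt "0 -0.25 0 0 0 0 0" --pt "0 -0.25 0 0 0 0 0" --pt "0 -0.25 0 0 0 0 0" --pt "0 -0.25 0 0 0 0 0" --pt "0 -0.25 0 0 0 0 0" --pt "0 -0.2 0 0 0 0 0" --pt "0 -0.1 0 0 0 0 0"

```text
clock: 13.9
tcp_pos: [0.6201, -0.0343, 0.0569]
tcp_rot: [0.104, -0.077, 0.992, 0.008]
contact_force: [-0.2, 0.8, 0.3]
grip_width: -0.0001
```

```bash
cat > k.py <<'E'
from h import *
go((0,-.105,.057))
p=np.load("fx.npy")
for n in("top","scene","wrist"):
  a=capture(n)
  for l in("lug",):
    for x in mark_of(l,n)[:1]:
      d=np.array(x["at"])-[p[0],p[1],0]; c,s=np.cos(p[2]),np.sin(p[2]); print(n,l,x["conf"],c*d[0]+s*d[1],c*d[1]-s*d[0],d[2])
E
python3 k.py
```

```text
clock 13.9 local tcp mm [  2.0007 -83.4389  56.8508] grip -9.845823936207126e-05 F local [-0.1057  0.8531  0.3253] 
tool in fixture
 [[-0.9781  0.      0.208 ]
 [-0.      1.     -0.0001]
 [-0.208  -0.0001 -0.9781]]
(0, -0.105, 0.057) -> [ 0.0642 -0.7187 -0.0187]
top lug 0.64 -0.013175778266154816 0.1396825756296292 -0.0004
scene lug 0.89 0.001796220116578321 -0.1035356993096266 0.0418
wrist lug 0.93 -0.0021964594760285616 -0.1005846808971493 0.0425
```

>>> jog_arm --pt "0 -0.1 0 0 0 0 0" --pt "0 -0.1 0 0 0 0 0" --pt "0 -0.1 0 0 0 0 0" --pt "0 -0.1 0 0 0 0 0" --pt "0 -0.1 0 0 0 0 0"

```text
clock: 14.82
tcp_pos: [0.6221, -0.0477, 0.0567]
tcp_rot: [0.104, -0.077, 0.992, 0.009]
contact_force: [0.3, 2.8, 0.6]
grip_width: -0.0001
```

>>> jog_arm --pt "0 -0.07 0 0 0 0 0"

```text
clock: 14.95
tcp_pos: [0.6226, -0.0506, 0.0567]
tcp_rot: [0.104, -0.077, 0.992, 0.008]
contact_force: [0.0, 1.6, 0.7]
grip_width: 0.0003
```

>>> jog_arm --pt "0 -0.07 0 0 0 0 0"

```text
clock: 15.08
tcp_pos: [0.623, -0.0532, 0.0568]
tcp_rot: [0.104, -0.077, 0.992, 0.008]
contact_force: [1.0, 0.3, -0.6]
grip_width: 0.0005
```

```bash
python3 k.py
```

```text
clock 15.075 local tcp mm [   1.9431 -102.5247   56.7505] grip 0.0005457955637506674 F local [ 1.046   0.1909 -0.58  ] 
tool in fixture
 [[-0.9781 -0.0003  0.208 ]
 [-0.0004  1.     -0.0003]
 [-0.208  -0.0004 -0.9781]]
(0, -0.105, 0.057) -> [ 0.0617 -0.0825 -0.0216]
top lug 0.72 0.10971852930776815 -0.18049923079591715 0.0011
scene lug 0.97 0.002111843377672583 -0.12615494735099742 0.0414
wrist lug 0.72 -0.0008624975814836879 -0.11992170615089248 0.0448
```

>>> jog_arm --pt "0 0.2 0 0 0 0 0" --pt "0 0.3 0 0 0 0 0" --pt "-0.2 0 -0.95 0 0 0 0" --pt "-0.2 0 -0.95 0 0 0 0" --pt "-0.2 0 -0.95 0 0 0 0" --pt "-0.2 0 -0.95 0 0 0 0" --pt "0.9 0 -0.3 0 0 0 0" --pt "0.9 0 -0.3 0 0 0 0" --pt "0.9 0 -0.3 0 0 0 0" --pt "0.9 0 -0.3 0 0 0 0" --pt "0 0 0 0 0 0 0"

```text
clock: 16.75
tcp_pos: [0.5075, -0.0551, 0.1862]
tcp_rot: [0.104, -0.077, 0.992, 0.008]
contact_force: [1.6, -0.1, 0.5]
grip_width: 0.0
```

```bash
python3 k.py; python3 - <<'E'
from h import *
from h import Ro
p=np.load("fx.npy"); c,s=np.cos(p[2]),np.sin(p[2])
ims=[]
for n in("scene","top"):
  a=capture(n)
  for l in("lug_station","lid_edge","thumb_piece","torque_wrench","flux_pot","marker"):
    for x in mark_of(l,n)[:1]: print(n,l,x["conf"],x["at"])
  im=cv2.resize(a["frame"],None,fx=3,fy=3,interpolation=cv2.INTER_CUBIC)
  W=lambda l:tuple(int(3*v) for v in px(a,[p[0]+c*l[0]-s*l[1],p[1]+s*l[0]+c*l[1],l[2]]))
  cv2.polylines(im,[np.array([W(q) for q in((-.025,-.131,.057),(.025,-.131,.057),(.025,-.119,.057),(-.025,-.119,.057))])],1,(0,0,255),1)
  u,v=W((0,-.1,.06)); ims.append(im[v-250:v+250,u-200:u+200])
cv2.imwrite("pics/f.png",np.hstack(ims))
E
```

```text
clock 16.75 local tcp mm [-112.4562  -86.6118  186.1613] grip 3.8180146777632546e-05 F local [ 1.5911 -0.3621  0.5036] 
tool in fixture
 [[-0.9781 -0.0001  0.2081]
 [-0.0001  1.     -0.0001]
 [-0.2081 -0.0002 -0.9781]]
(0, -0.105, 0.057) -> [-2.7704 -0.6125  4.9913]
top lug 0.74 0.0019011407280915445 -0.12166879037721019 0.0448
scene lug 0.84 0.0002962561697229561 -0.1254667300231643 0.0386
wrist lug 0.83 -0.0005381115153178448 -0.12108565360678447 0.0463
scene lug_station 0.81 [0.6257, -0.0783, 0.0397]
scene lid_edge 0.8 [0.7525, 0.0697, 0.2543]
scene thumb_piece 0.61 [0.4766, 0.052, 0.0737]
scene torque_wrench 0.83 [0.5124, -0.1658, -0.0014]
scene flux_pot 0.48 [0.5652, 0.1807, -0.0002]
scene marker 0.82 [0.7416, -0.1148, -0.0008]
top lug_station 0.95 [0.6227, -0.0722, 0.0428]
top lid_edge 0.91 [0.7463, 0.0703, 0.252]
top torque_wrench 0.68 [0.507, -0.1656, 0.0017]
top flux_pot 0.53 [0.5733, 0.1838, 0.0005]
top marker 0.69 [0.7428, -0.1154, 0.0001]
```

View pics/f.png

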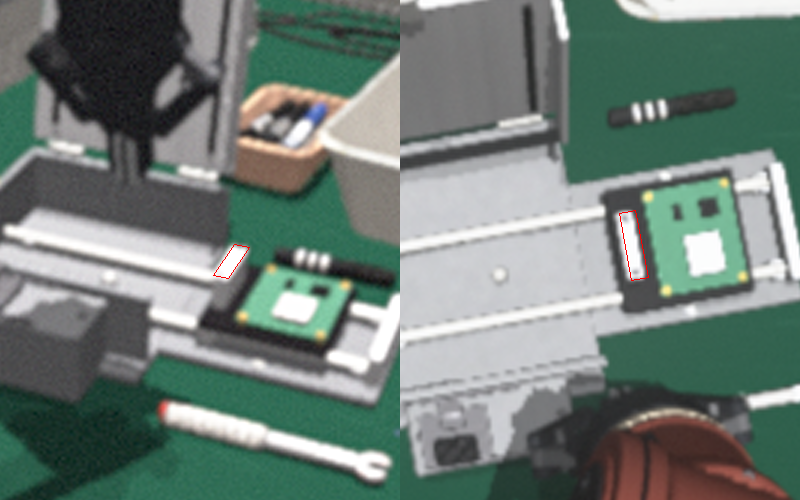

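```bash
python3 - <<'E'
from h import *
p=np.load("fx.npy"); c,s=np.cos(p[2]),np.sin(p[2])
W=lambda l:np.array([p[0]+c*l[0]-s*l[1],p[1]+s*l[0]+c*l[1],l[2]])
ims=[]
for n in("top","wrist"):
  a=capture(n); K=10 if n=="top" else 4
  im=cv2.resize(a["frame"],None,fx=K,fy=K,interpolation=cv2.INTER_CUBIC)
  for y,col in((-.125,(0,0,255)),(-.121,(255,0,0))):
    P=[tuple(int(K*(v+.5)) for v in px(a,W((x,y+d,.057)))) for x,d in((-.025,-.006),(.025,-.006),(.025,.006),(-.025,.006))]
    cv2.polylines(im,[np.array(P)],1,col,1)
  u,v=np.mean(P,0).astype(int); u=np.clip(u,200,im.shape[1]-200); v=np.clip(v,250,im.shape[0]-250)
  ims.append(im[v-250:v+250,u-200:u+200])
cv2.imwrite("pics/g.png",np.hstack(ims))
E
```

```text
(no output)
```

View pics/g.png

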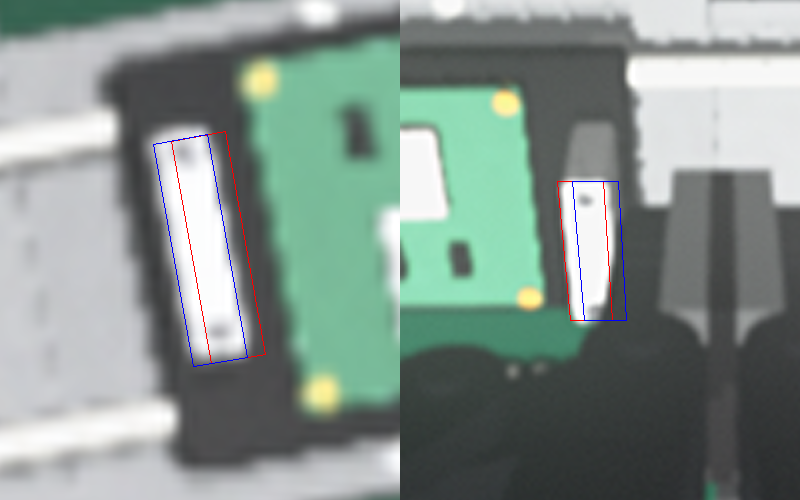

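The two views disagree by 3–4 mm on whether the carrier has seated, so I'll feel for it with a gentle push.

>>> jog_arm --pt "-0.9 0 0.3 0 0 0 0" --pt "-0.9 0 0.3 0 0 0 0" --pt "-0.9 0 0.3 0 0 0 0" --pt "-0.9 0 0.3 0 0 0 0" --pt "0.2 0 0.95 0 0 0 0" --pt "0.2 0 0.95 0 0 0 0" --pt "0.2 0 0.95 0 0 0 0" --pt "0.2 0 0.95 0 0 0 0" --pt "0 0 0 0 0 0 0" --pt "0 -0.3 0 0 0 0 0" --pt "0 -0.15 0 0 0 0 0" --pt "0 0 0 0 0 0 0"

```text
clock: 19.35
tcp_pos: [0.6238, -0.0522, 0.0583]
tcp_rot: [0.105, -0.077, 0.991, 0.008]
contact_force: [0.1, 0.3, 0.3]
grip_width: -0.0002
```

>>> jog_arm --pt "0 -0.05 0 0 0 0 0" --pt "0 0 0 0 0 0 0"

```text
clock: 19.6
tcp_pos: [0.623, -0.0529, 0.057]
tcp_rot: [0.104, -0.077, 0.992, 0.008]
contact_force: [0.9, -1.2, 0.4]
grip_width: -0.0003
```

>>> jog_arm --pt "0 -0.04 0 0 0 0 0" --pt "0 0 0 0 0 0 0"

```text
clock: 19.85
tcp_pos: [0.6231, -0.054, 0.0568]
tcp_rot: [0.104, -0.077, 0.992, 0.008]
contact_force: [0.0, -0.9, -0.4]
grip_width: -0.0002
```

```bash
python3 -c "
from h import *
go()"
```

```text
clock 19.85 local tcp mm [   1.951  -103.3472   56.7796] grip -0.00022656286154753145 F local [-0.1238 -0.9252 -0.3635] 
tool in fixture
 [[-0.9782 -0.0004  0.2079]
 [-0.0004  1.      0.0001]
 [-0.2079 -0.     -0.9782]]
```

>>> jog_arm --pt "0 -0.04 0 0 0 0 0" --pt "0 0 0 0 0 0 0"

```text
clock: 20.1
tcp_pos: [0.6233, -0.0553, 0.0568]
tcp_rot: [0.104, -0.077, 0.992, 0.008]
contact_force: [-0.2, -0.0, -0.4]
grip_width: 0.0001
```

>>> jog_arm --pt "0 -0.03 0 0 0 0 0" --pt "0 0 0 0 0 0 0"

```text
clock: 20.35
tcp_pos: [0.6234, -0.0561, 0.0568]
tcp_rot: [0.104, -0.077, 0.992, 0.008]
contact_force: [-0.3, -0.2, 0.7]
grip_width: 0.0001
```

```bash
python3 k.py
```

```text
clock 20.35 local tcp mm [   1.9277 -105.4332   56.7718] grip 7.630206208208326e-05 F local [-0.3003 -0.182   0.7429] 
tool in fixture
 [[-0.9782 -0.0003  0.2078]
 [-0.0003  1.      0.0002]
 [-0.2078  0.0001 -0.9782]]
(0, -0.105, 0.057) -> [ 0.0613  0.0145 -0.0208]
scene lug 0.96 0.0004909961163757186 -0.12681286387727306 0.0404
wrist lug 0.77 -0.0027672026439124753 -0.12174984690727815 0.0427
```

>>> jog_arm --pt "0 0.2 0 0 0 0 0" --pt "0 0.3 0 0 0 0 0" --pt "-0.2 0 -0.95 0 0 0 0" --pt "-0.2 0 -0.95 0 0 0 0" --pt "-0.2 0 -0.95 0 0 0 0" --pt "-0.2 0 -0.95 0 0 0 0" --pt "0 0 0 0 0 0 0" --pt "0 0 0 0 0 0 0"

```text
clock: 21.65
tcp_pos: [0.6202, -0.0408, 0.1722]
tcp_rot: [0.104, -0.077, 0.992, 0.008]
contact_force: [-0.1, -0.1, -1.0]
grip_width: 0.0
```

```bash
python3 k.py; python3 - <<'E'
from h import *
capture("scene")
print([(l,[x["at"] for x in mark_of(l,"scene")[:1]]) for l in("lid_edge","torque_wrench","marker","flux_pot")])
sign_off()
E
```

```text
clock 21.65 local tcp mm [  1.138  -89.842  172.2076] grip 4.796970677818186e-05 F local [-0.1216 -0.1202 -1.0324] 
tool in fixture
 [[-0.9784 -0.0007  0.2066]
 [-0.0006  1.      0.0006]
 [-0.2066  0.0005 -0.9784]]
(0, -0.105, 0.057) -> [ 0.831  -0.5071  3.7492]
scene lug 0.92 0.00018544037286390494 -0.12747364802327454 0.0412
wrist lug 0.98 -0.0025936191048732057 -0.12582536758014615 0.0437
[('lid_edge', [[0.7483, 0.0687, 0.2558]]), ('torque_wrench', [[0.5088, -0.1673, 0.0003]]), ('marker', [[0.7395, -0.1149, -0.002]]), ('flux_pot', [[0.5662, 0.184, 0.0001]])]
the job is handed in; nothing more can be done
```

I opened the chamber and pushed the carrier out to the load station. I handed the job in at about 22 s, with the gripper clear of everything.

- **Latch and lid:** I pushed the thumb latch left with the closed fingers to about 24–28 mm of travel, using about 3 N. The lid sprang up, and in the last look its front edge was still about 255 mm above the bench, so it is fully open.
- **Carrier:** I pushed it out by the lug. The force rose to about 2.8 N, then dropped to zero as it clicked into the load station.
- **Seating check:** The pictures disagreed by a few millimetres on whether the carrier had seated. They put the lug at y -120 to -127 mm, where seated is -125. I went back and felt for it, moving on to about 139.5 mm past the point of first contact without touching the lug. That means it had clicked in. The last two looks gave -126 and -127 mm.
- **Bystanders:** The torque wrench, pot and marker were where they started, within measuring error.

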